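Clear the reamer and fit the last stool leg

TASK

A three-legged stool lies upside down on the bench with a hand reamer still standing in its one open leg socket. First pull the reamer out and stand it upright, fully home, in the free hole of the tool block, and let go of it; then take the spare leg from its stand and push its tenon into the now open slanted socket until the leg's shoulder sits fully home, and let go. Leave the gouge, the mallet and the tin where they are.

Things in the scene. Friction and masses are not known exactly. Their poses are not given: they have to be found in the camera images.
- stool: Upside-down stool, fixed to the bench: round wooden seat, 260 mm across, 28 mm thick. Origin: centre of its underside, on the bench; z up. Around it stand three square leg blocks, 120 degrees apart, leaning outwards 28 degrees from vertical: two carry finished legs, up to about 195 mm above the bench; the one on the stool's -x side (roughly facing the robot) is the open socket.
- socket: Open leg block of the stool: wood, 60 x 60 mm, 46 mm thick, with a round hole 22.5 mm in diameter and a 2 mm chamfer at the mouth. Origin: centre of the mouth in the slanted face, 71 mm above the bench. z points out of the hole along its axis, 28 degrees from vertical, leaning to the stool's -x side; the hole is free for 42 mm along -z.
- reamer: Loose hand reamer, 138 mm long, about 0.18 kg: steel shank 38 mm long, 20 mm thick tapering to 14 mm at the tip; brass ferrule 34 mm thick, 14 mm high, its lower face is the shoulder; dark round wooden handle (30 mm cylinder from 80 to 132 mm from the tip). Origin: the tip; z runs up the handle. At the start it stands in the open socket, shoulder on the slanted face.
- reamer_shoulder (a point): Centre of the reamer's shoulder, 38 mm from its tip on its axis, where shank meets ferrule.
- toolblock: Tool block, fixed to the bench: wooden block 150 x 70 x 50 mm (x, y, z). Origin: centre of its underside; z up. Two holes along its x axis, 45 mm deep: a free one 24 mm in diameter at x = -40 mm and one holding the gouge at x = +40 mm.
- toolblock_hole0 (a point): Centre of the mouth of the tool block's free hole (24 mm in diameter, 45 mm deep), on the block's top face, 50 mm above the bench; z up.
- legstand: Stand, fixed to the bench: square plywood block 80 x 80 x 50 mm with one hole 22.5 mm in diameter and 45 mm deep in the middle of its top, in which the spare leg stands at the start. Origin: centre of its underside; z up.
- leg: Loose spare leg of pale wood, 173 mm long, about 0.10 kg: round tenon 38 mm long, 20 mm thick with a 3 mm chamfered end, then a shoulder and neck 34 mm thick, narrowing to a plain 28 mm cylinder from 95 to 170 mm from the tenon's end. Origin: end of the tenon; z runs to the other end. At the start it stands upright in its stand, tenon down, shoulder on the block.
- leg_shoulder (a point): Centre of the leg's shoulder, 38 mm from the tenon's end on its axis. When seated it lies at the socket's mouth; once released, a leg that is fully home sags about 0.09 rad in its loose hole and stays there.
- gouge: Bystander: gouge standing in the tool block's other hole, handle up, 126 mm long, handle up to 26 mm thick and rising 86 mm above the block. Origin: its lower tip, 10 mm above the bench; z up the handle.
- mallet: Bystander: loose joiner's mallet lying on the bench; wooden head 65 x 115 x 75 mm (x, y, z), handle 22 mm wide reaching to 202 mm along its -x. Origin: centre of the head's underside.
- waxtin: Bystander: loose round tin 72 mm across and 55 mm high. Origin: centre of its underside.
There are look-alikes about, which are no part of the job. What is shaped like the leg but blue or green is not meant.

How it is judged:
On the way, in this order (a step that is already met when the one before it is completed fails the run):
1. the reamer stands fully home in the tool block's free hole, released, while the leg is not yet in the socket (distance between reamer_shoulder and toolblock_hole0 below 0.007 m and angle between reamer's own z axis and vertical below 0.12 rad and contact force between the fingers and reamer below 0.3 N and distance between leg_shoulder and socket above 0.05 m), for 0.2 s.
2. the spare leg is fully home in the slanted socket, released (distance between leg_shoulder and socket below 0.006 m and angle between the z axis of leg and the z axis of socket, either way round below 0.14 rad and contact force between the fingers and leg below 0.3 N), for 0.2 s.
At the end, for the whole second after the job is handed in: Reamer in the tool block's free hole, shoulder within 7 mm of the mouth's centre, upright within 0.12 rad; spare leg in the open socket, shoulder within 6 mm of the mouth's centre, axis within 0.14 rad of the hole's; both released and at rest (all of step 2 and distance between reamer_shoulder and toolblock_hole0 below 0.007 m and angle between reamer's own z axis and vertical below 0.12 rad and contact force between the fingers and reamer below 0.3 N and linear speed of each of reamer, leg below 0.02 m/s); the robot touches nothing.
It fails at once if the gouge is moved by more than 20 mm (distance of gouge from where it was at the start of the episode above 0.02 m).
It fails at once if the mallet is moved by more than 20 mm (distance of mallet from where it was at the start of the episode above 0.02 m).
It fails at once if the waxtin is moved by more than 20 mm (distance of waxtin from where it was at the start of the episode above 0.02 m).
It also fails if it takes over 72 s, if anything falls off the work surface, if the arm or the gripper's body presses on something with over 40 N, if the wrist force passes 120 N, or if a joint passes its speed limit or range.

ROBOT

A 7-joint arm with a two-finger parallel gripper is mounted at the origin on the work surface. World frame = base frame: x ahead of the robot, y to its left, z up, the work surface at z = 0. Lengths are in m, angles in rad, forces in N, time in s.
With the tool pointing down it reaches from about 0.35 to 0.9 m from the base axis. Payload 8.1 kg.
Tool frame: the origin (TCP) lies at the very end of the fingers, on their centre line; the grasp point (between the pads) lies 19 mm behind it; z points along the fingers, y is the line along which they close (so a half turn about z gives the same grasp; the last joint's range is limited). The gripper opens to 92 mm and grips with 3 to 60 N. Pads are 19 mm wide; open, the fingers measure 130 mm over their backs; the gripper's body (75 mm by 190 mm) begins 47 mm behind the grasp point.
Start: joints at [1.127, 0.434, 0.025, 1.573, -0.012, 1.134, -0.075], TCP at [0.209, -0.589, 0.227] pointing down, gripper open.
Joint ranges: [-2.62, 2.62], [-0.44, 2.09], [-1.27, 1.32], [0.08, 2.57], [-1.32, 4.46], [0.12, 2], [-2.74, 2.74]. Speed limits (rad/s): [2.22, 2.22, 3.01, 3.01, 3.14, 3.14, 3.14].

INTERFACE

Orientations are given as a rotation vector (axis times angle).
In Python, from cell import observe, get_image, sign_off, find_in, trace, place_of gives the robot as it stands. The module is installed in compiled form; this text tells all that it offers.
- The arm moves only by the shell command python3 -m handwheel 'ROWS' [OPENING] [FORCE]. ROWS is JSON, a list of rows, each a list of 6 numbers: the shift along the tool's x, y, z each as a share of 0.02 m, from -1 to 1, then the turn, a rotation vector about the tool's x, y, z each as a share of 4 degrees, from -1 to 1. A call has 1 to 8 rows; each row shifts and turns the commanded pose from where the row before left it, along the tool's axes as they then stand; what a row does not reach is not made up. A row lasts 1/12 s, in which the tool goes at most 41.7 mm and 7.16 degrees, less where a joint would pass 70% of its speed; a pose out of reach is approached as far as the arm can. A call with a number of a shift or a turn outside -1 to 1 is refused whole. A call with a gripper value outside its range is refused whole. OPENING is the opening, from 0 (shut) to 1 (fully open), set as the call begins (- or left out, the last holds). The fingers move at their own pace and stop on an object; FORCE is the grip in N (left out, the last holds). Time passes only in rows, so rows that do not move let the fingers close. It gives the time, the measured TCP pose, the force, the opening and the grip force at its end, in the units of the state.
- observe(): the state, without advancing time (a new reading comes with each control period).
- get_image(name): name is "scene" or "top" or "wrist"; returns a dict with "image" (384x512x3 uint8, red, green, blue), "fx", "fy", "cx", "cy" (pixels), "k1" (the pictures are not rectified: a ray, as slopes to the right and down, at radius r is drawn at 1 + k1 r^2 times it, then the intrinsics apply), "position" and "orientation" of the camera in the world. Camera axes: x right, y down, z forward; pixel columns grow to the right and rows downward; lengths in m; the calibration is good to about 2 mm. A picture is of the moment at which its call begins. There is no depth.
- sign_off(): hands the job in; it is judged then, once.
Trained networks look in the newest picture that a camera, given by its name, has taken for a name from the list of things; names that differ only in an ending like _2 or _b are one class to them, and where a whole thing is asked for, a point or a joint stands for the part that bears it (a point fixed in the world has none). Each returns a list of dicts, best first, with "score" (0 to 1); they miss things now and then, are a little off and sometimes report something else, mostly with a low value. They report only what shows in the picture. A call takes as long as a camera call. They do not tell look-alikes from the thing itself.
- find_in(label, camera): "rect" ([centre column, centre row, width, height] as shares, 0 to 1, of the picture: columns of its width, rows of its height, round what is visible of it).
- trace(label, camera): "region" (384x512 bool, what is visible of it) and "rect" ([centre column, centre row, width, height] as shares, 0 to 1, of the picture: columns of its width, rows of its height, round what is visible of it).
- place_of(label, camera): "point" ([column, row] as shares, 0 to 1, of the picture: columns of its width, rows of its height: a listed point, or the origin of a listed thing).
The state is a dict: "clock": time; "joints": joint angles; "dq": joint speeds; "joint_efforts": joint torques, N m; "position": TCP position; "ee_rot": TCP orientation; "force": force on the tool from outside, world axes, zero at the start; "ft_torque": the same for the moment, N m; "width": opening from 0.0 (shut) to 1.0 (fully open); "gripper_force": force on a finger pad.
Only numpy, scipy, OpenCV 4.12 (cv2) and the standard library are available. Lean on these libraries where they do the work, as an engineer would, in place of code of your own. Each camera call takes 0.05 s, during which the arm holds its last target. There are 200 camera calls.

## Working session

There is one attempt and no reset: what is moved stays moved. The work goes in short steps, Python scripts to look and compute and a shell command to move; the robot and the scene stay as the last step left them, time stands still between calls to the robot, and variables do not carry over. Pictures are saved under pics/ and viewed, at most 13 in all, crops included, and the job is handed in when it is done.

```bash
mkdir -p pics
cat > h.py <<'E'
import numpy as np, cv2
from scipy.spatial.transform import Rotation as R
from scipy.optimize import least_squares
from cell import *
def cam(n):
    g=get_image(n); o=np.array(g["orientation"],float)
    g["R"]=R.from_rotvec(o).as_matrix() if o.size==3 else (o if o.shape==(3,3) else R.from_quat(o).as_matrix())
    g["p"]=np.array(g["position"]); return g
def proj(g,X):
    c=(np.atleast_2d(X)-g["p"])@g["R"]; s=c[:,:2]/c[:,2:]; s=s*(1+g["k1"]*(s**2).sum(1,keepdims=True))
    return s*[g["fx"],g["fy"]]+[g["cx"],g["cy"]]
def ray(g,uv):
    d=(np.array(uv,float)-[g["cx"],g["cy"]])/[g["fx"],g["fy"]]; s=d.copy()
    for _ in range(20): s=d/(1+g["k1"]*(s@s))
    v=g["R"]@np.r_[s,1]; return v/np.linalg.norm(v)
def onz(g,uv,z):
    d=ray(g,uv); return g["p"]+d*(z-g["p"][2])/d[2]
def tri(gs,uvs):
    A=0;b=0
    for g,uv in zip(gs,uvs):
        d=ray(g,uv);P=np.eye(3)-np.outer(d,d);A=A+P;b=b+P@g["p"]
    X=np.linalg.solve(A,b); return X,[np.linalg.norm(proj(g,X)[0]-uv) for g,uv in zip(gs,uvs)]
def save(g,n,box=None,k=1):
    im=g["image"][:,:,::-1]
    if box: im=im[box[1]:box[3],box[0]:box[2]]
    cv2.imwrite("pics/"+n,cv2.resize(im,None,fx=k,fy=k,interpolation=cv2.INTER_CUBIC))
PX=np.array([512,384])
E
python3 - <<'E'
from h import *
o=observe(); print({k:np.round(v,3) for k,v in o.items()})
G={n:cam(n) for n in("scene","top")}
for n,g in G.items(): print(n,g["orientation"],np.round(g["p"],3),g["fx"],g["k1"])
cv2.imwrite("pics/a.png",cv2.resize(np.vstack([G["scene"]["image"],G["top"]["image"]])[:,:,::-1],(400*1,600)))
save(G["scene"],"scene.png",k=1.5); save(G["top"],"top.png",k=1.5)
for n in G:
  for l in "reamer reamer_shoulder socket stool toolblock toolblock_hole0 legstand leg leg_shoulder gouge mallet waxtin".split():
    print(n,l,[(round(d["score"],2),np.round(np.array(d["point"])*PX,1).tolist()) for d in place_of(l,n)[:4]])
E
```

```text
{'clock': np.float64(0.0), 'joints': array([ 1.127,  0.435,  0.025,  1.574, -0.012,  1.134, -0.075]), 'dq': array([-0.002,  0.   ,  0.   ,  0.   , -0.   , -0.002,  0.   ]), 'joint_efforts': array([-1.0000e-03, -6.6786e+01,  9.8500e-01, -3.1447e+01, -6.0000e-02,
        4.3000e-02,  0.0000e+00]), 'position': array([ 0.209, -0.589,  0.226]), 'ee_rot': array([-3.095e+00, -5.320e-01,  1.000e-03]), 'force': array([-1.32 , -0.143,  0.305]), 'ft_torque': array([-0.017, -0.031,  0.042]), 'gripper_force': np.float64(0.0), 'width': np.float64(1.001)}
scene [-1.42940466 -2.37817021  0.70656432] [0.98  0.221 0.766] 356.1553882690707 -0.05798409960485778
top [-2.09311715  2.13639409 -0.20266478] [0.4   0.005 0.99 ] 402.3356090435745 0.007262190893574415
scene reamer [(0.63, [347.7, 210.2])]
scene reamer_shoulder [(0.56, [354.6, 195.6])]
scene socket [(0.76, [351.9, 194.8]), (0.73, [236.0, 144.8]), (0.41, [232.2, 146.7])]
scene stool [(0.82, [324.5, 243.4]), (0.25, [234.9, 145.2])]
scene toolblock [(0.72, [162.8, 126.2])]
scene toolblock_hole0 [(0.92, [172.9, 105.8])]
scene legstand [(0.63, [233.3
[... 242 characters left out ...]
])]
scene mallet [(0.96, [187.5, 226.2]), (0.3, [165.8, 121.6])]
scene waxtin [(0.78, [413.0, 196.0]), (0.37, [326.6, 243.8])]
top reamer [(0.68, [162.3, 214.1])]
top reamer_shoulder [(0.8, [158.1, 219.2])]
top socket [(0.88, [158.7, 222.5])]
top stool [(0.8, [170.4, 186.4])]
top toolblock []
top toolblock_hole0 [(0.91, [398.5, 244.0])]
top legstand [(0.85, [305.8, 241.9])]
top leg [(0.78, [342.5, 253.7]), (0.69, [304.2, 238.2]), (0.44, [261.9, 255.6])]
top leg_shoulder [(0.76, [259.8, 256.3]), (0.75, [309.3, 239.4]), (0.56, [348.3, 254.6])]
top gouge [(0.63, [400.1, 216.1]), (0.22, [303.7, 240.6])]
top mallet [(0.9, [293.1, 135.4]), (0.3, [302.9, 238.8])]
top waxtin [(0.89, [104.1, 271.1])]
```

View pics/scene.png

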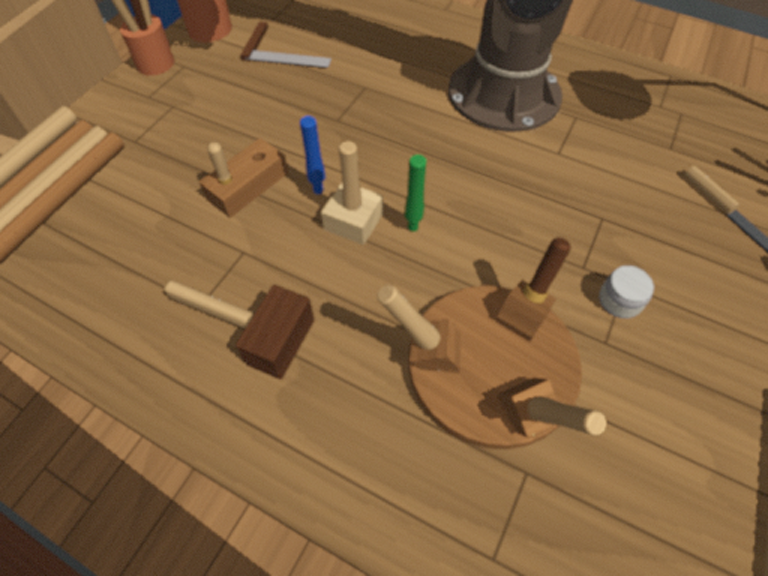

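View pics/top.png

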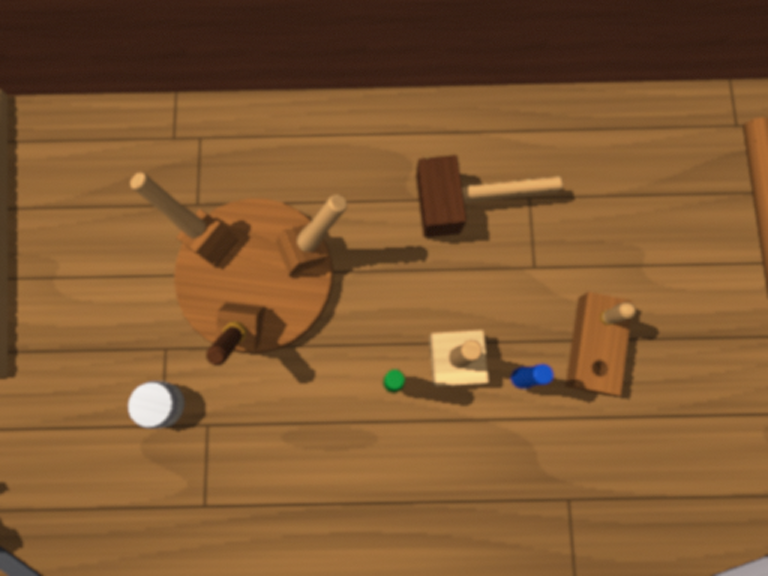

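Scene view (512-scale pixels): the reamer stands in its socket at about (365,175), and the tool block is at (162,118). There are three leg-shaped candidates:
- **Pale leg:** in the stand, scene (233,115), top (310,236).
- **Blue:** scene (208,103), top (355,251).
- **Green:** scene (278,130), top (263,253).

Only the pale one standing in the plywood stand fits the description. I'll measure now and confirm it in a crop.

```bash
cat >> h.py <<'E'
def rev(prof,o,ax):
    ax=np.array(ax)/np.linalg.norm(ax); u=np.cross(ax,[0.3,0.9,0.1]);u/=np.linalg.norm(u);v=np.cross(ax,u)
    t=np.linspace(0,2*np.pi,24,endpoint=False)
    return [np.array([o+ax*z+r*(np.cos(a)*u+np.sin(a)*v) for a in t]) for z,r in prof]
def revmask(g,prof,o,ax,S=4):
    rings=[proj(g,x) for x in rev(prof,o,ax)]; m=np.zeros((384*S,512*S),np.uint8)
    for a,b in zip(rings[:-1],rings[1:]):
        cv2.fillConvexPoly(m,np.round((cv2.convexHull(np.vstack([a,b]).astype(np.float32))+.5)*S).astype(int),1)
    return cv2.resize(m.astype(np.float32),(512,384),interpolation=cv2.INTER_AREA)
def boxmask(g,c,yaw,d,S=4):
    P=np.array([[sx*d[0]/2,sy*d[1]/2,z] for sx in(-1,1) for sy in(-1,1) for z in(0,d[2])])
    P=P@R.from_euler('z',yaw).as_matrix().T+np.r_[c,0]
    m=np.zeros((384*S,512*S),np.uint8)
    cv2.fillConvexPoly(m,np.round((cv2.convexHull(proj(g,P).astype(np.float32))+.5)*S).astype(int),1)
    return cv2.resize(m.astype(np.float32),(512,384),interpolation=cv2.INTER_AREA)
def bl(m): return cv2.GaussianBlur(m.astype(np.float32),(0,0),1.5)
REAM=[(38,17),(52,17),(54,12),(80,15),(132,15),(138,11)]; REAM=[(a/1e3,b/1e3) for a,b in REAM]
LEG=[(a/1e3,b/1e3) for a,b in [(38,17),(60,17),(95,14),(170,14),(173,12)]]
from scipy.optimize import minimize
def fit(fn,x0,step):
    s=np.array(step);f=lambda q:fn(x0+q*s)
    r=minimize(f,np.zeros(len(x0)),method="Nelder-Mead",options=dict(initial_simplex=np.vstack([np.zeros(len(x0)),np.eye(len(x0))]),xatol=.02,fatol=.01,maxiter=250))
    return x0+r.x*s,r.fun
E
python3 - <<'E'
from h import *
G={n:cam(n) for n in("scene","top")}
save(G["scene"],"leg_crop.png",(180,60,310,180),5)
T={}
for l in ("reamer","leg","toolblock","stool","legstand"):
  for n in G:
    r=trace(l,n); print(l,n,[(round(d["score"],2),np.round(np.array(d["rect"])*[512,384,512,384]).tolist(),int(d["region"].sum())) for d in r[:4]])
    T[l,n]=[np.array(d["region"]) for d in r]
import pickle; pickle.dump((G,T),open("t.pkl","wb"))
X={}
uv={"scene":{"hole":(172.9,105.8),"rsh":(354.6,195.6),"lsh":(232.3,133.2)},"top":{"hole":(398.5,244),"rsh":(158.1,219.2),"lsh":(309.3,239.4)}}
for k in("hole","rsh","lsh"): print(k,tri([G["scene"],G["top"]],[uv["scene"][k],uv["top"][k]]))
print("stool",onz(G["scene"],(324.5,243.4),0),onz(G["top"],(170.4,186.4),0))
E
```

```text
reamer scene [(0.86, [365.0, 181.0, 32.0, 42.0], 645)]
reamer top [(0.73, [150.0, 230.0, 25.0, 32.0], 440)]
leg scene [(0.77, [275.0, 128.0, 14.0, 54.0], 577), (0.76, [232.0, 116.0, 11.0, 48.0], 546), (0.73, [208.0, 103.0, 15.0, 53.0], 557)]
leg top [(0.72, [264.0, 254.0, 15.0, 15.0], 178), (0.67, [353.0, 252.0, 28.0, 16.0], 347), (0.6, [310.0, 237.0, 23.0, 20.0], 287)]
toolblock scene [(0.72, [163.0, 119.0, 59.0, 56.0], 1677)]
toolblock top [(0.7, [400.0, 228.0, 42.0, 69.0], 2191)]
stool scene [(0.73, [326.0, 241.0, 153.0, 108.0], 10679)]
stool top [(0.81, [160.0, 176.0, 146.0, 116.0], 9483)]
legstand scene [(0.7, [236.0, 143.0, 41.0, 44.0], 1008)]
legstand top [(0.98, [306.0, 239.0, 37.0, 35.0], 968)]
hole (array([ 0.45005884, -0.32840246,  0.04546669]), [np.float64(0.13237814061551278), np.float64(0.16231616185240283)])
rsh (array([0.51549215, 0.22359511, 0.07806676]), [np.float64(0.09917763595117624), np.float64(0.09777919319483527)])
lsh (array([ 0.46504536, -0.12311015,  0.05210298]), [np.float64(0.5458622042206687), np.float64(0.6198640679474003)])
stool [0.61776691 0.20524602 0.        ] [0.60756281 0.21378641 0.        ]
```

View pics/leg_crop.png

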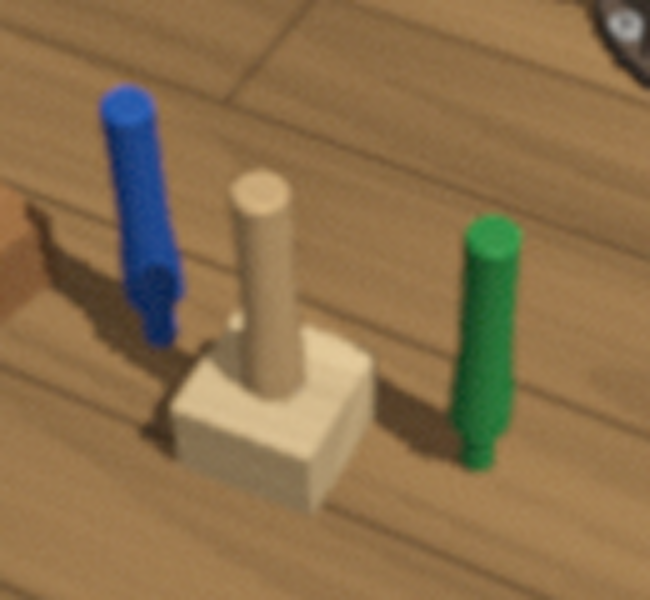

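The crop shows the pale leg standing in the plywood stand at scene (233,118), which is the one meant. Blue (208,103) and green (278,130) are decoys. Next I'll fit the models.

Run:
```python
from h import *
import pickle
G,T=pickle.load(open("t.pkl","rb"))
N=("scene","top")
def obj(masks,mk): 
    B={n:bl(masks[n]) for n in N}
    return lambda q:sum(((bl(mk(G[n],q))-B[n])**2).sum() for n in N)
def ax(y,t=np.radians(28)): return np.array([np.sin(t)*np.cos(y),np.sin(t)*np.sin(y),np.cos(t)])
M={n:T["reamer",n][0] for n in N}
for free in (0,1):
  def mk(g,q):
    a=ax(q[2],q[3] if free else np.radians(28)); return revmask(g,REAM,np.r_[q[:2],.071]-a*.038,a)
  for y0 in(np.pi,-2.6,2.6):
    q,f=fit(obj(M,mk),np.array([.5155,.2236,y0]+[.489]*free),[.004,.004,.15]+[.05]*free); print("reamer",q,f)
L={"scene":T["leg","scene"][1],"top":T["leg","top"][2]}
mk=lambda g,q:revmask(g,LEG,np.r_[q[:2],.012],[0,0,1])
print("leg",fit(obj(L,mk),np.array([.465,-.123]),[.004,.004]))
L2=lambda g,q:revmask(g,LEG,np.r_[q[:2],.012],[q[2],q[3],1])
print("leg tilt free",fit(obj(L,L2),np.array([.465,-.123,0,0]),[.004,.004,.03,.03]))
B={n:T["toolblock",n][0] for n in N}
for y0 in(1.3,1.5,1.7):
  q,f=fit(obj(B,lambda g,q:boxmask(g,q[:2],q[2],(.15,.07,.05))),np.array([.486,-.327,y0]),[.006,.006,.1])
  print("block",q,f,"hole0",q[:2]-.04*np.array([np.cos(q[2]),np.sin(q[2])]),"hole1",q[:2]+.04*np.array([np.cos(q[2]),np.sin(q[2])]))
S={n:(T["legstand",n][0]|{"scene":L["scene"],"top":L["top"]}[n]) for n in N}
print("stand",fit(obj(S,lambda g,q:np.maximum(boxmask(g,q[:2],q[2],(.08,.08,.05)),revmask(g,LEG,np.r_[q[:2],.012],[0,0,1]))),np.array([.465,-.123,1.5]),[.004,.004,.1]))
```

```text
reamer [0.51414465 0.22692518 3.01066872] 19.257232666015625
reamer [ 0.51413894  0.22676613 -3.27922766] 19.332324981689453
reamer [0.51465292 0.22682066 3.01761158] 19.16402816772461
reamer [0.51311636 0.22791463 3.0482785  0.45093046] 16.895946502685547
reamer [ 0.51522098  0.22640384 -3.2782937   0.50337816] 20.788545608520508
reamer [0.51149063 0.2273426  3.03267825 0.42540146] 16.735958099365234
leg (array([ 0.46931607, -0.11617073]), np.float64(12.333429336547852))
leg tilt free (array([ 0.4690834 , -0.11624061,  0.00380661,  0.00192439]), np.float64(11.995482444763184))
block [ 0.48703149 -0.33966387 -0.20403633] 248.80972290039062 hole0 [ 0.44786122 -0.33155892] hole1 [ 0.52620175 -0.34776881]
block [ 0.4872886  -0.33968681  2.93740267] 249.20513916015625 hole0 [ 0.52645762 -0.34779777] hole1 [ 0.44811958 -0.33157584]
block [ 0.48651404 -0.33943772  2.94387528] 249.37509155273438 hole0 [ 0.52573474 -0.34729499] hole1 [ 0.44729334 -0.33158046]
stand (array([ 0.46921918, -0.11551868,  1.60429176]), np.float64(25.422290802001953))
```

```bash
cat >> h.py <<'E'
def Rt(a,h):
    a=np.array(a,float)/np.linalg.norm(a); z=-a; y=np.array([np.cos(h),np.sin(h),0]); y-=z*(y@z); y/=np.linalg.norm(y)
    return np.column_stack([np.cross(y,z),y,z])
def pose():
    o=observe(); return np.array(o["position"]),R.from_rotvec(o["ee_rot"]).as_matrix()
def plan(p0,R0,p1,R1,k=None,vmax=1.):
    w=R.from_matrix(R0.T@R1).as_rotvec(); pr=R0.T@(np.array(p1)-p0)
    for k in ([k] if k else range(1,80)):
        E=R.from_rotvec(w/k).as_matrix(); S=np.zeros((3,3)); A=np.eye(3)
        for i in range(k): S+=A; A=A@E
        row=np.r_[np.linalg.solve(S,pr)/.02,w/k/np.radians(4)]
        if np.abs(row).max()<=vmax: break
    print("rows",k,"each",np.round(row,2).tolist()); return np.array(p1),R1
def lean(y,t=np.radians(28)): return np.array([np.sin(t)*np.cos(y),np.sin(t)*np.sin(y),np.cos(t)])
E
python3 - <<'E'
from h import *
import pickle
G,T=pickle.load(open("t.pkl","rb")); N=("scene","top")
for c,i,j in(("blue",2,1),("green",0,0)):
    M={"scene":bl(T["leg","scene"][i]),"top":bl(T["leg","top"][j])}
    P=[(a/1e3,b/1e3) for a,b in [(0,10),(38,10),(38.1,17),(60,17),(95,14),(170,14),(173,12)]]
    x0=np.r_[onz(G["scene"],[(275,152),0,(215,130)][i],0)[:2],0,0]
    print(c,fit(lambda q:sum(((bl(revmask(G[n],P,np.r_[q[:2],0],[q[2],q[3],1]))-M[n])**2).sum() for n in N),x0,[.01,.01,.05,.05]))
print("tin",onz(G["top"],(104.1,271.1),0), "hole", onz(G["top"],(398.5,244),.05),onz(G["scene"],(172.9,105.8),.05))
w=cam("wrist"); p,Rm=pose(); print("wristcam in tool",Rm.T@(w["p"]-p),np.round(Rm.T@w["R"],2).tolist(),w["fx"])
p,Rm=pose()
plan(p,Rm,[.42,-.36,.29],Rt([0,0,1],-1.75))
E
```

```text
blue (array([ 0.43576462, -0.21225897, -0.00632722,  0.01414123]), np.float64(10.018880844116211))
green (array([ 0.43477769, -0.01353095, -0.01226684,  0.00367361]), np.float64(24.95589828491211))
tin [0.4021031  0.36970413 0.        ] hole [ 0.44998462 -0.32715106  0.05      ] [ 0.45331863 -0.32455572  0.05      ]
wristcam in tool [ 0.07575514 -0.00119218 -0.15797937] [[0.0, -0.96, -0.28], [1.0, 0.0, 0.0], [-0.0, -0.28, 0.96]] 323.7241701851927
rows 12 each [0.98, -0.87, -0.26, 0.0, 0.0, 0.62]
```

```bash
python3 -m handwheel '[[0.98,-0.87,-0.26,0,0,0.62],[0.98,-0.87,-0.26,0,0,0.62],[0.98,-0.87,-0.26,0,0,0.62],[0.98,-0.87,-0.26,0,0,0.62],[0.98,-0.87,-0.26,0,0,0.62],[0.98,-0.87,-0.26,0,0,0.62],[0.98,-0.87,-0.26,0,0,0.62],[0.98,-0.87,-0.26,0,0,0.62]]' && python3 -m handwheel '[[0.98,-0.87,-0.26,0,0,0.62],[0.98,-0.87,-0.26,0,0,0.62],[0.98,-0.87,-0.26,0,0,0.62],[0.98,-0.87,-0.26,0,0,0.62],[0,0,0,0,0,0],[0,0,0,0,0,0],[0,0,0,0,0,0]]'
python3 - <<'E'
from h import *
g=cam("wrist"); p,Rm=pose(); print(p,Rm.round(2).tolist(),observe()["joints"])
for l in("toolblock_hole0","toolblock","gouge"):
    for d in place_of(l,"wrist")[:2]: print(l,d["score"],np.array(d["point"])*PX, onz(g,np.array(d["point"])*PX,.05 if "hole" in l else 0))
save(g,"w1.png")
import pickle; pickle.dump(g,open("w1.pkl","wb"))
plan(p,Rm,[.45,-.115,.30],Rt([0,0,1],-1.71))
E
```

```text
clock: 2.62
position: [0.3366, -0.4226, 0.2688]
ee_rot: [3.141, -0.012, 0.0]
force: [1.2, 0.2, 0.9]
width: 0.997
gripper_force: 0.0
clock: 3.2
position: [0.4186, -0.3602, 0.289]
ee_rot: [3.129, -0.28, -0.001]
force: [-1.5, -0.1, -0.3]
width: 1.002
gripper_force: 0.0
[ 0.41813435 -0.36055998  0.28895498] [[0.98, -0.18, -0.0], [-0.18, -0.98, -0.0], [-0.0, 0.0, -1.0]] [ 0.62104937  0.27117233 -0.0086078   1.65778087  0.00315593  1.21307941
 -1.13864913]
toolblock_hole0 0.87 [229.0176 147.4944] [ 0.44305383 -0.32905326  0.05      ]
toolblock 0.85 [233.4208 109.5168] [ 0.48548046 -0.33958312  0.        ]
toolblock 0.25 [232.2944  73.3056] [ 0.53032355 -0.34709637  0.        ]
gouge 0.83 [233.984   80.2944] [ 0.52153682 -0.34757124  0.        ]
rows 13 each [-0.03, -0.95, -0.04, 0.0, 0.0, -0.04]
```

View pics/w1.png

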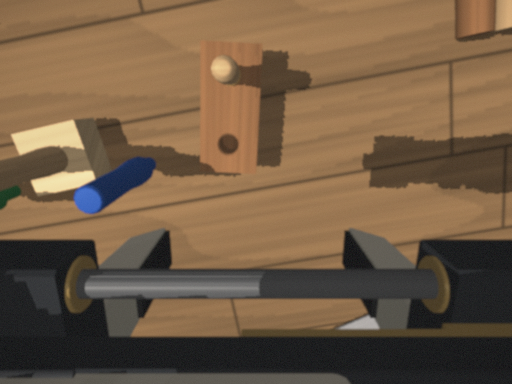

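The wrist view shows the free hole at about (228,144) and the gouge at (224,68), with the block spanning (200,40) to (262,172). I'll refine the hole centre and move on toward the leg.

```bash
python3 - <<'E'
from h import *
import pickle
g=pickle.load(open("w1.pkl","rb"))
im=g["image"].astype(int).sum(2)[128:162,210:248]
m=cv2.resize(im.astype(np.float32),None,fx=4,fy=4,interpolation=cv2.INTER_CUBIC)
for th in(150,190,220):
    b=(m<th).astype(np.uint8); n,l,s,c=cv2.connectedComponentsWithStats(b); i=1+np.argmax(s[1:,4]) if n>1 else 0
    uv=(c[i]+.5)/4-.5+[210,128]; print(th,s[i]/4,uv,onz(g,uv,.05))
# block: own trace in wrist + scene/top joint fit
r=trace("toolblock","wrist")[0]; print(r["score"],r["region"].sum())
G,T=pickle.load(open("t.pkl","rb"))
W=bl(r["region"]|(trace("gouge","wrist")[0]["region"]&False))
f=lambda q:((bl(boxmask(g,q[:2],q[2],(.15,.07,.05)))-W)**2).sum()
q,v=fit(f,np.array([.487,-.339,-.2]),[.004,.004,.05]);print(q,v,q[:2]-.04*np.array([np.cos(q[2]),np.sin(q[2])]))
E
python3 -m handwheel '[[-0.03,-0.95,-0.04,0,0,-0.04],[-0.03,-0.95,-0.04,0,0,-0.04],[-0.03,-0.95,-0.04,0,0,-0.04],[-0.03,-0.95,-0.04,0,0,-0.04],[-0.03,-0.95,-0.04,0,0,-0.04],[-0.03,-0.95,-0.04,0,0,-0.04],[-0.03,-0.95,-0.04,0,0,-0.04],[-0.03,-0.95,-0.04,0,0,-0.04]]' >/dev/null && python3 -m handwheel '[[-0.03,-0.95,-0.04,0,0,-0.04],[-0.03,-0.95,-0.04,0,0,-0.04],[-0.03,-0.95,-0.04,0,0,-0.04],[-0.03,-0.95,-0.04,0,0,-0.04],[-0.03,-0.95,-0.04,0,0,-0.04],[0,0,0,0,0,0]]'
python3 - <<'E'
from h import *
p,Rm=pose(); a=lean(3.01); m=np.array([.5145,.2268,.071])
plan(p,Rm,m+a*.20,Rt(a,3.01+np.pi/2-2*np.pi))
E
```

```text
150 [   0.    0.   38.   34. 5168.] [228.5 144.5] [ 0.44675417 -0.32916479  0.05      ]
190 [  9.5   10.25  17.25  14.5  403.75] [225.9375387  146.63877709] [ 0.44474911 -0.32554972  0.05      ]
220 [   9.      7.5    18.5    18.   1043.75] [227.75553892 143.90721557] [ 0.44762335 -0.32841454  0.05      ]
0.88 7264
[ 0.48699548 -0.33811464 -0.21915655] 601.6669311523438 [ 0.44795223 -0.32941839]
clock: 4.67
position: [0.4517, -0.1111, 0.2999]
ee_rot: [-3.133, 0.216, -0.001]
force: [-0.1, 0.3, -1.3]
width: 0.998
gripper_force: 0.0
rows 18 each [-0.24, -0.95, 0.09, 0.0, 0.39, -0.01]
```

```bash
python3 -m handwheel '[[-0.24,-0.95,0.09,0,0.39,-0.01],[-0.24,-0.95,0.09,0,0.39,-0.01],[-0.24,-0.95,0.09,0,0.39,-0.01],[-0.24,-0.95,0.09,0,0.39,-0.01],[-0.24,-0.95,0.09,0,0.39,-0.01],[-0.24,-0.95,0.09,0,0.39,-0.01],[-0.24,-0.95,0.09,0,0.39,-0.01],[-0.24,-0.95,0.09,0,0.39,-0.01]]' >/dev/null && python3 -m handwheel '[[-0.24,-0.95,0.09,0,0.39,-0.01],[-0.24,-0.95,0.09,0,0.39,-0.01],[-0.24,-0.95,0.09,0,0.39,-0.01],[-0.24,-0.95,0.09,0,0.39,-0.01],[-0.24,-0.95,0.09,0,0.39,-0.01],[-0.24,-0.95,0.09,0,0.39,-0.01],[-0.24,-0.95,0.09,0,0.39,-0.01],[-0.24,-0.95,0.09,0,0.39,-0.01]]' >/dev/null && python3 -m handwheel '[[-0.24,-0.95,0.09,0,0.39,-0.01],[-0.24,-0.95,0.09,0,0.39,-0.01],[0,0,0,0,0,0],[0,0,0,0,0,0],[0,0,0,0,0,0]]'
python3 - <<'E'
from h import *
import pickle
g=cam("wrist"); p,Rm=pose(); print(p,Rm.round(3).tolist(),observe()["joints"].round(2))
save(g,"w2.png")
r=trace("reamer","wrist"); print([(d["score"],d["region"].sum(),(np.array(d["rect"])*[512,384,512,384]).round()) for d in r])
pickle.dump((g,r),open("w2.pkl","wb"))
G,T=pickle.load(open("t.pkl","rb")); G["w"]=g; M={n:bl(T["reamer",n][0]) for n in("scene","top")}; M["w"]=bl(r[0]["region"])
for use in(("w",),("w","scene","top")):
  def f(q):
    a=lean(q[2]); return sum(((bl(revmask(G[n],REAM,np.r_[q[:2],.071]-a*.038,a))-M[n])**2).sum()/M[n].sum() for n in use)*100
  print(use,fit(f,np.array([.5145,.2268,3.0]),[.004,.004,.1]))
print(rowsm:=None, [ (proj(g,np.array([.5145,.2268,.071])+lean(3.01)*s)) for s in(0,.1)])
E
```

```text
clock: 6.42
position: [0.4203, 0.1874, 0.2691]
ee_rot: [3.049, -0.183, 0.679]
force: [0.4, 0.5, -0.9]
width: 1.005
gripper_force: 0.0
[0.42010081 0.18791972 0.26905139] [[0.899, -0.116, 0.422], [-0.11, -0.993, -0.037], [0.424, -0.013, -0.906]] [ 0.29 -0.01 -1.04  2.13  0.46  0.77 -2.74]
[(0.68, np.int64(1544), array([205., 184.,  45.,  58.])), (0.23, np.int64(1741), array([217., 168.,  55.,  59.]))]
('w',) (array([0.51331534, 0.22927052, 3.0064673 ]), np.float64(1.046817421913147))
('w', 'scene', 'top') (array([0.51348075, 0.22854197, 3.00926303]), np.float64(7.192452430725098))
None [array([[217.43049019, 168.98513527]]), array([[202.53986949, 197.69949099]])]
```

View pics/w2.png

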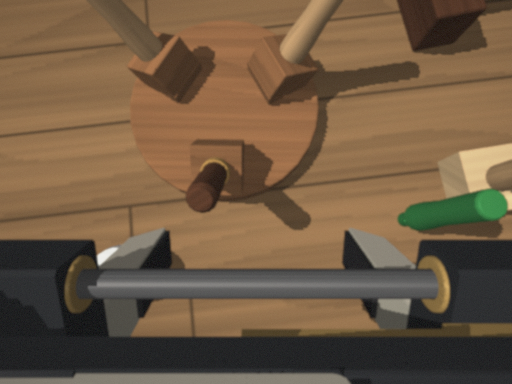

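The reamer is at about (205,184) in the wrist view, but joint 7 has reached its limit of -2.74. I'll turn the tool half a turn the other way, which gives the same grasp.

```bash
for i in 1; do python3 -m handwheel '[[0,0,0,0,0,-1],[0,0,0,0,0,-1],[0,0,0,0,0,-1],[0,0,0,0,0,-1],[0,0,0,0,0,-1],[0,0,0,0,0,-1],[0,0,0,0,0,-1],[0,0,0,0,0,-1]]' >/dev/null; python3 -m handwheel '[[0,0,0,0,0,-1],[0,0,0,0,0,-1],[0,0,0,0,0,-1],[0,0,0,0,0,-1],[0,0,0,0,0,-1],[0,0,0,0,0,-1],[0,0,0,0,0,-1],[0,0,0,0,0,-1]]' >/dev/null; python3 -m handwheel '[[0,0,0,0,0,-1],[0,0,0,0,0,-1],[0,0,0,0,0,-1],[0,0,0,0,0,-1],[0,0,0,0,0,-1],[0,0,0,0,0,-1],[0,0,0,0,0,-1],[0,0,0,0,0,-1]]' >/dev/null; python3 -m handwheel '[[0,0,0,0,0,-1],[0,0,0,0,0,-1],[0,0,0,0,0,-1],[0,0,0,0,0,-1],[0,0,0,0,0,-1],[0,0,0,0,0,-1],[0,0,0,0,0,-1],[0,0,0,0,0,-1]]' >/dev/null; python3 -m handwheel '[[0,0,0,0,0,-1],[0,0,0,0,0,-1],[0,0,0,0,0,-1],[0,0,0,0,0,-1],[0,0,0,0,0,-1],[0,0,0,0,0,-1],[0,0,0,0,0,-1],[0,0,0,0,0,-1]]'; done
python3 - <<'E'
from h import *
p,Rm=pose(); a=lean(3.01); m=np.array([.5134,.2287,.071]); print(observe()["joints"].round(2))
plan(p,Rm,m+a*.19,Rt(a,3.01-np.pi/2))
E
```

```text
clock: 9.85
position: [0.4195, 0.1894, 0.2691]
ee_rot: [0.619, 2.635, 0.088]
force: [0.7, -0.1, -0.5]
width: 1.0
gripper_force: 0.0
[ 0.25 -0.01 -1.01  2.13  0.46  0.77  0.05]
rows 5 each [0.25, 0.47, 0.27, 0.03, -0.16, -0.96]
```

```bash
python3 -m handwheel '[[0.25,0.47,0.27,0.03,-0.16,-0.96],[0.25,0.47,0.27,0.03,-0.16,-0.96],[0.25,0.47,0.27,0.03,-0.16,-0.96],[0.25,0.47,0.27,0.03,-0.16,-0.96],[0.25,0.47,0.27,0.03,-0.16,-0.96],[0,0,0,0,0,0],[0,0,0,0,0,0]]' 0.7
python3 - <<'E'
from h import *
import pickle
g=cam("wrist"); p,Rm=pose(); print(observe()["joints"].round(2))
r=trace("reamer","wrist"); print([(d["score"],d["region"].sum(),(np.array(d["rect"])*[512,384,512,384]).round()) for d in r])
save(g,"w3.png")
G,T=pickle.load(open("t.pkl","rb")); g2,r2=pickle.load(open("w2.pkl","rb"))
G["w2"]=g2;G["w"]=g; M={n:bl(T["reamer",n][0]) for n in("scene","top")}; M["w2"]=bl(r2[0]["region"])
if r:
  M["w"]=bl(r[0]["region"])
  for use in(("w",),("w","w2"),("w","w2","scene","top")):
    def f(q):
      a=lean(q[2]); return sum(((bl(revmask(G[n],REAM,np.r_[q[:2],.071]-a*.038,a))-M[n])**2).sum()/M[n].sum() for n in use)*100
    print(use,fit(f,np.array([.5134,.2287,3.01]),[.004,.004,.1]))
a=lean(3.01); m=np.array([.5134,.2287,.071])
e=Rm.T@(m+a*.1-p); print("handle top in tool mm",e*1e3)
plan(p,Rm,m+a*(.072-.019),Rt(a,3.01-np.pi/2))
E
```

```text
clock: 10.43
position: [0.424, 0.2408, 0.238]
ee_rot: [0.178, 2.648, -0.042]
force: [0.4, -0.0, 0.0]
width: 0.701
gripper_force: 0.0
[ 0.05  0.17 -1.08  2.13  0.81  0.88 -0.09]
[(0.87, np.int64(1654), array([255., 185.,  35.,  56.]))]
('w',) (array([0.5120164 , 0.22863693, 2.99242224]), np.float64(0.40842023491859436))
('w', 'w2') (array([0.51303862, 0.22903464, 3.00255613]), np.float64(2.0961713790893555))
('w', 'w2', 'scene', 'top') (array([0.51332407, 0.22846594, 3.00145411]), np.float64(8.651300430297852))
handle top in tool mm [-0.62080405  0.35667371 89.98181131]
rows 7 each [-0.0, 0.0, 0.98, -0.0, 0.0, -0.01]
```

```bash
python3 -m handwheel '[[0,0,0.97,0,0,0],[0,0,0.97,0,0,0],[0,0,0.97,0,0,0],[0,0,0.97,0,0,0],[0,0,0.97,0,0,0],[0,0,0.97,0,0,0],[0,0,0.97,0,0,0],[0,0,0,0,0,0]]' && python3 -m handwheel '[[0,0,0,0,0,0],[0,0,0,0,0,0],[0,0,0,0,0,0],[0,0,0,0,0,0],[0,0,0,0,0,0],[0,0,0,0,0,0]]' 0 25
python3 -c "
from h import *
o=observe();p,Rm=pose();print(o['width']*92,o['force'],o['gripper_force'],o['joints'].round(2)); a=lean(3.0); m=np.array([.5132,.2286,.071]); print(Rm.T@(m+a*.1-p)*1e3, np.degrees(np.arccos(-Rm[:,2]@a)))
plan(p,Rm,p+a*.06,Rm)
"
```

```text
clock: 11.2
position: [0.4891, 0.2286, 0.1167]
ee_rot: [0.185, 2.647, -0.047]
force: [0.3, -0.7, -0.1]
width: 0.698
gripper_force: 0.0
clock: 11.7
position: [0.4883, 0.2314, 0.1197]
ee_rot: [0.18, 2.645, -0.043]
force: [-3.6, -1.1, 8.1]
width: 0.32
gripper_force: 25.1
29.471629045943065 [-3.55976235 -1.13033101  8.14213297] 25.07339075789787 [-0.1   0.45 -0.9   2.21  1.25  0.82 -0.45]
[  0.59013798   0.95419007 -45.25308944] 0.3072366042278319
rows 3 each [-0.0, 0.0, -1.0, 0.0, 0.0, 0.0]
```

```bash
python3 -m handwheel '[[0,0,-0.4,0,0,0],[0,0,-0.6,0,0,0],[0,0,-0.6,0,0,0],[0,0,-0.8,0,0,0],[0,0,-0.8,0,0,0],[0,0,-0.8,0,0,0],[0,0,-0.8,0,0,0],[0,0,0,0,0,0]]' - 40
python3 -c "
from h import *
o=observe();p,Rm=pose();print(o['width']*92,o['force'],o['gripper_force'],o['joints'].round(2))
H=np.array([.4478,-.3289]); bx=-.21
p2,R2=plan(p,Rm,[.44,.02,.30],Rt([0,0,1],bx+np.pi/2))
plan(p2,R2,np.r_[H,.30],Rt([0,0,1],bx+np.pi/2))
"
```

```text
clock: 12.37
position: [0.4427, 0.2387, 0.2059]
ee_rot: [0.178, 2.643, -0.04]
force: [0.3, 1.5, -2.2]
width: 0.319
gripper_force: 40.0
29.334394430465952 [ 0.34925892  1.49057195 -2.24779395] 39.99667393677555 [-0.    0.25 -1.04  2.16  0.94  0.86 -0.21]
rows 11 each [-0.27, -0.98, -0.38, 0.03, 0.64, 0.1]
rows 17 each [-0.24, -1.0, 0.0, 0.0, 0.0, 0.0]
```

```bash
python3 -c "
from h import *
p,Rm=pose();bx=-.21
p2,R2=plan(p,Rm,[.43,.02,.33],Rt([0,0,1],bx+np.pi/2))
plan(p2,R2,[.4478,-.3289,.30],R2)
"
```

```text
rows 11 each [-0.26, -0.99, -0.52, 0.03, 0.64, 0.1]
rows 17 each [-0.27, -0.99, 0.09, 0.0, 0.0, 0.0]
```

```bash
python3 -m handwheel '[[-0.26,-0.99,-0.52,0.03,0.64,0.1],[-0.26,-0.99,-0.52,0.03,0.64,0.1],[-0.26,-0.99,-0.52,0.03,0.64,0.1],[-0.26,-0.99,-0.52,0.03,0.64,0.1],[-0.26,-0.99,-0.52,0.03,0.64,0.1],[-0.26,-0.99,-0.52,0.03,0.64,0.1],[-0.26,-0.99,-0.52,0.03,0.64,0.1],[-0.26,-0.99,-0.52,0.03,0.64,0.1]]' >/dev/null; python3 -m handwheel '[[-0.26,-0.99,-0.52,0.03,0.64,0.1],[-0.26,-0.99,-0.52,0.03,0.64,0.1],[-0.26,-0.99,-0.52,0.03,0.64,0.1],[0,0,0,0,0,0]]'
python3 -m handwheel '[[-0.27,-0.99,0.09,0,0,0],[-0.27,-0.99,0.09,0,0,0],[-0.27,-0.99,0.09,0,0,0],[-0.27,-0.99,0.09,0,0,0],[-0.27,-0.99,0.09,0,0,0],[-0.27,-0.99,0.09,0,0,0],[-0.27,-0.99,0.09,0,0,0],[-0.27,-0.99,0.09,0,0,0]]' >/dev/null;python3 -m handwheel '[[-0.27,-0.99,0.09,0,0,0],[-0.27,-0.99,0.09,0,0,0],[-0.27,-0.99,0.09,0,0,0],[-0.27,-0.99,0.09,0,0,0],[-0.27,-0.99,0.09,0,0,0],[-0.27,-0.99,0.09,0,0,0],[-0.27,-0.99,0.09,0,0,0],[-0.27,-0.99,0.09,0,0,0]]' >/dev/null;python3 -m handwheel '[[-0.27,-0.99,0.09,0,0,0],[0,0,0,0,0,0],[0,0,0,0,0,0],[0,0,0,0,0,0]]'
cat > m.py <<'E'
from h import *
# pose of the held reamer, from three cameras, near the tool
def held(prof,label,tipd,rough,cams=("wrist","scene","top"),pick=None):
    p,Rm=pose(); G={};M={}
    for n in cams:
        g=cam(n); rs=trace(label,n); c=proj(g,p)[0]
        best=None
        for d in rs:
            m=d["region"]; ys,xs=np.nonzero(m)
            if len(xs)==0: continue
            e=np.hypot(xs-c[0],ys-c[1]).min()
            if d["score"]>.3 and e<25 and (best is None or e<best[0]): best=(e,m,d["score"])
        print(n,best and (best[0],best[2],best[1].sum()))
        if best: G[n]=g;M[n]=bl(best[1])
    return p,Rm,G,M
E
python3 - <<'E'
from m import *
p,Rm,G,M=held(REAM,"reamer",.092,None)
print(p,observe()["joints"].round(2),observe()["width"]*92)
import pickle; pickle.dump((p,Rm,G,M),open("h1.pkl","wb"))
# visible part: from shank to fingers
S=[(a/1e3,b/1e3) for a,b in [(0,7),(38,10),(38.1,17),(52,17),(54,12),(80,15),(92,15)]]
for use in [(n,) for n in G]+[tuple(G)]:
    def f(q):
        tip=p+Rm@np.r_[q[0],q[1],.093]; ax=p+Rm@np.r_[q[2],q[3],0]-tip
        return sum(((bl(revmask(G[n],S,tip,ax))-M[n])**2).sum()/M[n].sum() for n in use)*100
    q,v=fit(f,np.zeros(4),[.003]*4); print(use,(q*1e3).round(1),v)
save(G.get("wrist") or cam("wrist"),"w4.png")
E
```

```text
clock: 13.37
position: [0.4322, 0.0118, 0.3274]
ee_rot: [-0.35, -3.118, 0.005]
force: [1.8, -0.1, -2.6]
width: 0.315
gripper_force: 40.0
clock: 15.03
position: [0.4483, -0.3305, 0.2967]
ee_rot: [-0.336, -3.122, 0.002]
force: [0.8, 0.0, -1.0]
width: 0.318
gripper_force: 40.0
wrist (np.float64(0.4621676977864763), 0.72, np.int64(4877))
scene (np.float64(0.9338650958487543), 0.98, np.int64(436))
top None
[ 0.44834526 -0.33049733  0.29674349] [ 1.14  0.39 -0.83  1.58  0.3   1.3   1.62] 29.287184647289298
('wrist',) [ 3.   1.  -0.4  0.8] 18.969844818115234
('scene',) [  8.9  -9.8   0.4 -10.4] 18.3454647064209
('wrist', 'scene') [ 3.2 -0.7 -2.   0.6] 41.18587112426758
```

View pics/w4.png

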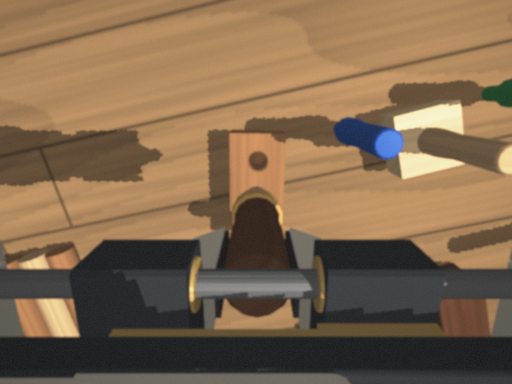

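The wrist view shows the held reamer with its ferrule ring at about (258,205), and the free hole at about (258,160), ahead along tool +x. I'll measure the hole again from here.

Run:
```python
from h import *
import pickle
p,Rm,G,M=pickle.load(open("h1.pkl","rb")); g=G["wrist"]
m=cv2.resize(g["image"].astype(np.float32).sum(2)[145:177,242:276],None,fx=4,fy=4,interpolation=cv2.INTER_CUBIC)
for th in(160,190,220,250):
    n,l,s,c=cv2.connectedComponentsWithStats((m<th).astype(np.uint8)); 
    if n<2: continue
    i=1+np.argmax(s[1:,4]); uv=(c[i]+.5)/4-.5+[242,145]; print(th,s[i]/4,uv,onz(g,uv,.05))
# predicted outline of mouth for estimates
# ferrule ring brass pixels
hsv=cv2.cvtColor(g["image"],cv2.COLOR_RGB2HSV)[185:245,215:300]
b=(hsv[...,1]>120)&(hsv[...,2]>110)&(hsv[...,0]>15)&(hsv[...,0]<30); ys,xs=np.nonzero(b); print("brass",len(xs),xs.min()+215,xs.max()+215,ys.min()+185,ys.max()+185)
for off in(0,.003):
    c=p+Rm@np.r_[off,0,.093-.052]; pr=proj(g,rev([(0,.017)],c,[0,0,1])[0]); print(off,pr.min(0),pr.max(0))
h=rev([(0,.012)],np.array([.4478,-.3289,.05]),[0,0,1])[0]; print("hole pred",proj(g,h).min(0),proj(g,h).max(0))
```

```text
190 [16.25 20.5   2.    1.5   6.75] [258.8287037  165.84722222] [ 0.45374463 -0.32800431  0.05      ]
220 [  8.5   14.25  16.    10.   318.  ] [258.43553459 164.25687893] [ 0.45163587 -0.32805959  0.05      ]
250 [  7.5    8.5   17.5   16.25 870.5 ] [257.78589891 160.81397186] [ 0.44714473 -0.3279297   0.05      ]
brass 478 231 299 190 229
0 [228.979082   195.10051498] [280.55078546 243.50047086]
0.003 [228.8707405  190.59474771] [280.64679192 239.37786536]
hole pred [247.71036535 152.0810847 ] [266.56626369 170.71865187]
```

```bash
python3 -c "
from h import *
p,Rm=pose(); R1=Rt([0,0,1],-.21+np.pi/2)
t=np.array([.4475,-.3284,0])-R1@np.r_[.0025,.0007,0]; t[2]=.155
print(t); plan(p,Rm,t,R1)
"
```

```text
[ 0.44979916 -0.32960577  0.155     ]
rows 8 each [-0.01, 0.01, 0.89, -0.0, -0.0, -0.01]
```

```bash
python3 -m handwheel '[[-0.01,0.01,0.89,0,0,-0.01],[-0.01,0.01,0.89,0,0,-0.01],[-0.01,0.01,0.89,0,0,-0.01],[-0.01,0.01,0.89,0,0,-0.01],[-0.01,0.01,0.89,0,0,-0.01],[-0.01,0.01,0.89,0,0,-0.01],[-0.01,0.01,0.89,0,0,-0.01],[-0.01,0.01,0.89,0,0,-0.01]]'; python3 -m handwheel '[[0,0,0,0,0,0],[0,0,0.2,0,0,0],[0,0,0.2,0,0,0],[0,0,0.2,0,0,0],[0,0,0.2,0,0,0],[0,0,0.2,0,0,0],[0,0,0,0,0,0]]'
```

```text
clock: 16.0
position: [0.4501, -0.3296, 0.1542]
ee_rot: [-0.327, -3.123, 0.004]
force: [-0.5, -0.8, -1.8]
width: 0.319
gripper_force: 40.0
clock: 16.58
position: [0.4496, -0.3298, 0.1342]
ee_rot: [-0.328, -3.122, 0.003]
force: [0.1, 0.1, -2.4]
width: 0.316
gripper_force: 40.0
```

```bash
python3 -m handwheel '[[0,0,0.25,0,0,0],[0,0,0.25,0,0,0],[0,0,0.25,0,0,0],[0,0,0.25,0,0,0],[0,0,0,0,0,0]]';  python3 -m handwheel '[[0,0,0.15,0,0,0],[0,0,0.15,0,0,0],[0,0,0.1,0,0,0],[0,0,0,0,0,0]]'
```

```text
clock: 17.0
position: [0.4492, -0.3296, 0.1135]
ee_rot: [-0.328, -3.122, 0.002]
force: [0.4, -0.1, -2.8]
width: 0.319
gripper_force: 40.0
clock: 17.33
position: [0.4497, -0.3298, 0.1064]
ee_rot: [-0.328, -3.123, 0.003]
force: [-0.4, -0.1, -1.9]
width: 0.321
gripper_force: 40.0
```

```bash
python3 -m handwheel '[[0,0,0.1,0,0,0],[0,0,0.1,0,0,0],[0,0,0,0,0,0]]';  python3 -m handwheel '[[0,0,0.1,0,0,0],[0,0,0.1,0,0,0],[0,0,0,0,0,0]]'
```

```text
clock: 17.58
position: [0.4506, -0.3301, 0.1051]
ee_rot: [-0.328, -3.124, 0.006]
force: [-6.5, 3.1, 22.1]
width: 0.321
gripper_force: 40.0
clock: 17.83
position: [0.4532, -0.3308, 0.104]
ee_rot: [0.327, 3.119, -0.01]
force: [-8.7, 3.0, 45.5]
width: 0.317
gripper_force: 40.0
```

Contact came at the expected depth, so it's seated. I'll relieve the push, let go, retreat and check.

```bash
python3 -m handwheel '[[0,0,-0.1,0,0,0],[0,0,-0.1,0,0,0],[0,0,0,0,0,0]]' - 10;  python3 -m handwheel '[[0,0,0,0,0,0],[0,0,0,0,0,0],[0,0,0,0,0,0],[0,0,0,0,0,0]]' 0.7; python3 -m handwheel '[[0,0,-0.5,0,0,0],[0,0,-0.8,0,0,0],[0,0,-1,0,0,0],[0,0,-1,0,0,0],[0,0,-1,0,0,0],[0,0,-1,0,0,0],[0,0,-1,0,0,0],[0,0,-1,0,0,0]]'
python3 - <<'E'
from h import *
N=("scene","top","wrist"); G={n:cam(n) for n in N}; M={}
for n in N:
    r=trace("reamer",n); print(n,[(d["score"],(np.array(d["rect"])*[512,384,512,384]).round()) for d in r])
    if r and r[0]["score"]>.3: M[n]=bl(r[0]["region"])
def f(q): return sum(((bl(revmask(G[n],REAM,np.array([q[0],q[1],.012+q[4]]),[q[2],q[3],1]))-M[n])**2).sum()/M[n].sum() for n in M)*100
print(fit(f,np.array([.4475,-.3284,0,0,0]),[.003,.003,.05,.05,.004]))
print(pose()[0],observe()["joints"].round(2)); save(G["wrist"],"w5.png",(150,60,400,230),2)
E
```

```text
clock: 18.08
position: [0.4504, -0.3302, 0.1037]
ee_rot: [-0.328, -3.124, 0.005]
force: [-1.9, 0.4, 13.0]
width: 0.324
gripper_force: 10.0
clock: 18.42
position: [0.4496, -0.3297, 0.1024]
ee_rot: [-0.328, -3.122, 0.002]
force: [0.1, -0.1, -0.4]
width: 0.564
gripper_force: 0.0
clock: 19.08
position: [0.45, -0.3293, 0.2505]
ee_rot: [-0.327, -3.123, 0.003]
force: [-0.4, -0.4, -0.6]
width: 0.698
gripper_force: 0.0
scene [(0.8, array([169.,  91.,  20.,  34.]))]
top [(0.52, array([407., 246.,  25.,  18.]))]
wrist [(0.57, array([255., 176.,  33.,  51.])), (0.18, array([439., 142.,  92.,  88.]))]
(array([ 4.47812867e-01, -3.31173635e-01, -2.71938991e-02,  3.16321123e-02,
        4.35082408e-04]), np.float64(61.601768493652344))
[ 0.44955488 -0.32945056  0.24817755] [ 1.12  0.43 -0.82  1.66  0.34  1.2   1.58]
```

View pics/w5.png

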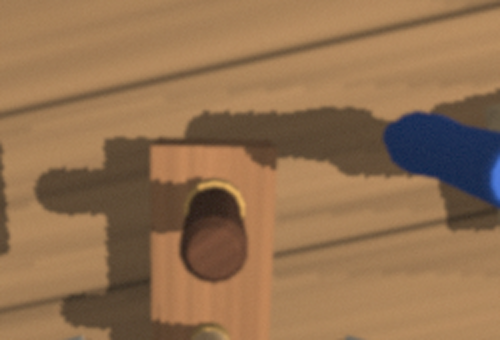

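The reamer stands upright in the hole with its ferrule on the block (crop centre (215,230)), and the fit puts the height error at 0.4 mm. Next is the leg.

```bash
python3 -c "
from h import *
p,Rm=pose(); plan(p,Rm,[.4692,-.116,.27],Rt([0,0,1],1.42))"
```

```text
rows 11 each [0.09, 0.97, -0.1, -0.0, -0.0, -0.08]
```

```bash
python3 -m handwheel '[[0.09,0.97,-0.1,0,0,-0.08],[0.09,0.97,-0.1,0,0,-0.08],[0.09,0.97,-0.1,0,0,-0.08],[0.09,0.97,-0.1,0,0,-0.08],[0.09,0.97,-0.1,0,0,-0.08],[0.09,0.97,-0.1,0,0,-0.08],[0.09,0.97,-0.1,0,0,-0.08],[0.09,0.97,-0.1,0,0,-0.08]]' >/dev/null;  python3 -m handwheel '[[0.09,0.97,-0.1,0,0,-0.08],[0.09,0.97,-0.1,0,0,-0.08],[0.09,0.97,-0.1,0,0,-0.08],[0,0,0,0,0,0],[0,0,0,0,0,0],[0,0,0,0,0,0]]'
python3 - <<'E'
from h import *
import pickle
g=cam("wrist"); p,Rm=pose(); print(p,observe()["joints"].round(2))
r=trace("leg","wrist"); c=proj(g,[.469,-.116,.1])[0]; print(c,[(d["score"],(np.array(d["rect"])*[512,384,512,384]).round()) for d in r])
d=min(r,key=lambda d:np.hypot(*(np.array(d["rect"][:2])*PX-c))); M={"w":bl(d["region"])}
G,T=pickle.load(open("t.pkl","rb")); G["w"]=g; M["scene"]=bl(T["leg","scene"][1]); M["top"]=bl(T["leg","top"][2])
for use in(("w",),("w","scene","top")):
    f=lambda q:sum(((bl(revmask(G[n],LEG,np.r_[q[:2],.012],[q[2],q[3],1]))-M[n])**2).sum()/M[n].sum() for n in use)*100
    q,v=fit(f,np.array([.469,-.116,0,0]),[.003,.003,.03,.03]); print(use,q,v,"at s=.14",q[:2]+.14*q[2:])
plan(p,Rm,[.4692,-.116,.133],Rt([0,0,1],1.42))
E
```

```text
clock: 20.55
position: [0.4689, -0.1156, 0.2704]
ee_rot: [-0.23, -3.132, 0.004]
force: [0.3, -0.6, 0.1]
width: 0.697
gripper_force: 0.0
[ 0.46888769 -0.11623596  0.27024721] [ 0.88  0.3  -0.93  1.79  0.26  1.19  1.29]
[255.64445892 175.66907837] [(0.96, array([260., 183.,  36.,  60.])), (0.7, array([155., 162.,  70.,  57.])), (0.64, array([362., 129.,  76.,  44.])), (0.34, array([255., 162.,  69.,  80.]))]
('w',) [ 0.46916007 -0.1143771  -0.01410231  0.00528515] 0.3328332006931305 at s=.14 [ 0.46718575 -0.11363718]
('w', 'scene', 'top') [ 0.46961629 -0.11492176 -0.01034721  0.00372396] 5.641524314880371 at s=.14 [ 0.46816769 -0.1144004 ]
rows 7 each [-0.0, 0.0, 0.98, -0.01, -0.0, 0.01]
```

```bash
python3 -m handwheel '[[0,0.01,0.98,0,0,0],[0,0.01,0.98,0,0,0],[0,0.01,0.98,0,0,0],[0,0.01,0.98,0,0,0],[0,0.01,0.98,0,0,0],[0,0.01,0.98,0,0,0],[0,0.01,0.98,0,0,0],[0,0,0,0,0,0]]';  python3 -m handwheel '[[0,0,0,0,0,0],[0,0,0,0,0,0],[0,0,0,0,0,0],[0,0,0,0,0,0],[0,0,0,0,0,0],[0,0,0,0,0,0]]' 0 35
python3 -m handwheel '[[0,0,-0.3,0,0,0],[0,0,-0.6,0,0,0],[0,0,-0.8,0,0,0],[0,0,-1,0,0,0],[0,0,-1,0,0,0],[0,0,-1,0,0,0],[0,0,-1,0,0,0],[0,0,-1,0,0,0]]'
python3 - <<'E'
from h import *
p,Rm=pose(); a=lean(3.0); m=np.array([.5132,.2286,.071])
# leg coaxial with tool, TCP at s=.121 from tenon end
for cl in(.10,.06): print(m+a*(.121+cl))
p2,R2=plan(p,Rm,[.44,.10,.33],Rt(lean(3.0,.25),3.0-np.pi/2))
plan(p2,R2,m+a*(.121+.03),Rt(a,3.0-np.pi/2))
E
```

```text
clock: 21.32
position: [0.4668, -0.1156, 0.13]
ee_rot: [-0.233, -3.126, 0.002]
force: [-0.8, -0.4, -0.3]
width: 0.7
gripper_force: 0.0
clock: 21.82
position: [0.4694, -0.1151, 0.1337]
ee_rot: [-0.232, -3.132, 0.004]
force: [1.5, -0.3, -0.2]
width: 0.316
gripper_force: 0.0
clock: 22.48
position: [0.4692, -0.1143, 0.2693]
ee_rot: [-0.231, -3.132, 0.003]
force: [0.6, 0.2, -1.1]
width: 0.296
gripper_force: 35.0
[0.4104851  0.24324165 0.26613142]
[0.42907603 0.24059158 0.23081351]
rows 11 each [0.24, 0.94, -0.31, -0.0, -0.33, -0.01]
rows 7 each [0.42, 0.98, 0.8, 0.0, -0.49, 0.0]
```

```bash
python3 -m handwheel '[[0.24,0.94,-0.31,0,-0.33,-0.01],[0.24,0.94,-0.31,0,-0.33,-0.01],[0.24,0.94,-0.31,0,-0.33,-0.01],[0.24,0.94,-0.31,0,-0.33,-0.01],[0.24,0.94,-0.31,0,-0.33,-0.01],[0.24,0.94,-0.31,0,-0.33,-0.01],[0.24,0.94,-0.31,0,-0.33,-0.01],[0.24,0.94,-0.31,0,-0.33,-0.01]]' >/dev/null;  python3 -m handwheel '[[0.24,0.94,-0.31,0,-0.33,-0.01],[0.24,0.94,-0.31,0,-0.33,-0.01],[0.24,0.94,-0.31,0,-0.33,-0.01],[0,0,0,0,0,0],[0,0,0,0,0,0],[0,0,0,0,0,0]]'
python3 - <<'E'
from m import *
p,Rm,G,M=held(LEG,"leg",.121,None); print(p,observe()["joints"].round(2),observe()["width"]*92)
S=[(a/1e3,b/1e3) for a,b in [(0,7),(3,10),(38,10),(38.1,17),(60,17),(95,14),(120,14)]]
import pickle; pickle.dump((p,Rm,G,M),open("h2.pkl","wb"))
for use in [(n,) for n in G]+[tuple(G)]:
    def f(q):
        tip=p+Rm@np.r_[q[0],q[1],.121+q[4]]; ax=p+Rm@np.r_[q[2],q[3],0]-tip
        return sum(((bl(revmask(G[n],S,tip,ax))-M[n])**2).sum()/M[n].sum() for n in use)*100
    q,v=fit(f,np.zeros(5),[.003]*5); print(use,(q*1e3).round(1),v)
a=lean(3.0); m=np.array([.5132,.2286,.071])
plan(p,Rm,m+a*(.121+.06),Rt(a,3.0-np.pi/2))
cv2.imwrite("pics/w6.png",cv2.resize(np.hstack([G["wrist"]["image"] if "wrist" in G else cam("wrist")["image"],cam("scene")["image"]])[:,:,::-1],(800,300)))
E
```

```text
clock: 23.65
position: [0.4395, 0.0984, 0.3286]
ee_rot: [0.202, 2.883, -0.031]
force: [-0.6, -0.7, -1.8]
width: 0.299
gripper_force: 35.0
wrist (np.float64(0.3462152759281025), 0.9, np.int64(5753))
scene (np.float64(0.5489075090751312), 0.92, np.int64(1201))
top (np.float64(10.410509851469016), 0.59, np.int64(55))
[0.43950234 0.09842231 0.3286491 ] [ 0.74 -0.02 -1.12  1.92  0.13  1.02  0.99] 27.544839532760662
('wrist',) [ 3.   1.4 -0.3  1.  -1.9] 27.38140296936035
('scene',) [-13.3   3.5  19.9  -9.5 -15. ] 20.126192092895508
('top',) [ 240.9  204.7   15.7   23.9 1401.2] 22.357568740844727
('wrist', 'scene', 'top') [  3.7  10.6 -23.1  -6.6  19.2] 355.5658264160156
rows 7 each [0.45, 1.0, 0.58, -0.01, -0.48, 0.01]
```

View pics/w6.png

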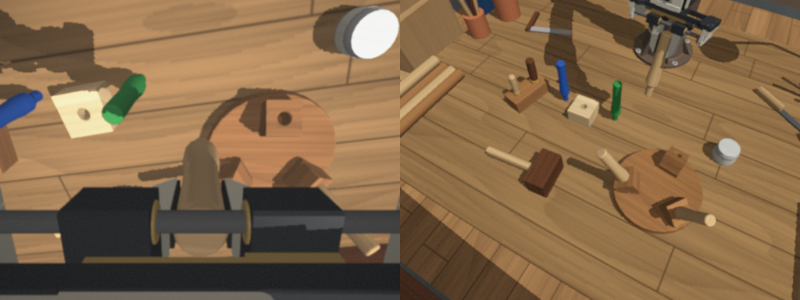

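The wrist half shows the held leg in line with the tool and the empty socket at about (365,151) in full-size pixels. I'll move to a pose above the socket on its axis.

```bash
python3 -m handwheel '[[0.45,1,0.58,-0.01,-0.48,0.01],[0.45,1,0.58,-0.01,-0.48,0.01],[0.45,1,0.58,-0.01,-0.48,0.01],[0.45,1,0.58,-0.01,-0.48,0.01],[0.45,1,0.58,-0.01,-0.48,0.01],[0.45,1,0.58,-0.01,-0.48,0.01],[0.45,1,0.58,-0.01,-0.48,0.01]]' ;  python3 -m handwheel '[[0,0,0,0,0,0],[0,0,0,0,0,0],[0,0,0,0,0,0]]'
python3 - <<'E'
from m import *
import pickle
p,Rm,G,M=held(LEG,"leg",.121,None); print(p,observe()["joints"].round(2))
S=[(a/1e3,b/1e3) for a,b in [(0,7),(3,10),(38,10),(38.1,17),(60,17),(95,14),(120,14)]]
for n in G:
    if M[n].sum()<200: continue
    def f(q):
        tip=p+Rm@np.r_[q[0],q[1],.121+q[2]]; ax=p-tip
        return ((bl(revmask(G[n],S,tip,ax))-M[n])**2).sum()/M[n].sum()*100
    q,v=fit(f,np.zeros(3),[.003]*3); print(n,(q*1e3).round(1),v)
for n in("scene","top","wrist"):
    g=G.get(n) or cam(n)
    for d in place_of("socket",n)[:3]: print(n,"socket",round(d["score"],2),np.array(d["point"])*PX,onz(g,np.array(d["point"])*PX,.071))
    print("pred",proj(g,[.5132,.2286,.071]))
    G[n]=g
a=lean(3.0); m=np.array([.5132,.2286,.071])
e=Rm.T@(m-p); print("mouth in tool mm",e*1e3, "tilt err deg",np.degrees(R.from_matrix(Rm.T@Rt(a,3.0-np.pi/2)).as_rotvec()))
A=cv2.resize(G["wrist"]["image"][60:260,150:350],(400,400)); B=cv2.resize(G["scene"]["image"][120:270,290:440],(400,400))
cv2.imwrite("pics/w7.png",np.hstack([A,B])[:,:,::-1])
E
```

```text
clock: 24.58
position: [0.4291, 0.238, 0.2324]
ee_rot: [0.193, 2.653, -0.043]
force: [0.4, -0.1, -1.1]
width: 0.301
gripper_force: 35.0
clock: 24.83
position: [0.4286, 0.2371, 0.2329]
ee_rot: [0.19, 2.657, -0.045]
force: [0.2, 0.5, -0.3]
width: 0.3
gripper_force: 35.0
wrist (np.float64(0.31544793100682517), 0.84, np.int64(5737))
scene None
top (np.float64(0.7889123967413575), 0.58, np.int64(505))
[0.42860576 0.2371303  0.23285114] [ 0.12  0.22 -1.16  2.13  0.85  0.91 -0.13]
wrist [ 2.8  2.1 -2.4] 27.472070693969727
top [13.2 10.1 27.6] 10.80402946472168
scene socket 0.66 [353.024  196.3008] [0.51424577 0.22085561 0.071     ]
scene socket 0.33 [236.1856 143.1936] [ 0.50303774 -0.09032109  0.071     ]
pred [[356.41587267 197.31502185]]
pred [[156.71790996 220.58488748]]
wrist socket 0.64 [257.8944 171.9168] [0.51088524 0.22809809 0.071     ]
pred [[258.65534148 173.50385419]]
mouth in tool mm [ -0.91643167   3.41837367 182.79009027] tilt err deg [ 0.02337805 -0.59513462 -0.08960561]
```

View pics/w7.png

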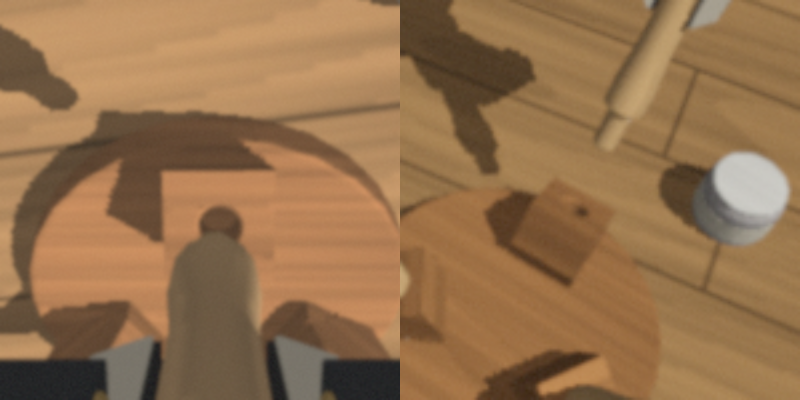

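The wrist crop shows the hole about 3 px to the right of the leg's axis, which agrees with the computed +3.4 mm in tool y. The tenon end in the scene image is at about (368,174). I'll correct this and approach.

Run:
```python
from h import *
p,Rm=pose(); g=cam("scene"); a=lean(3.0); m=np.array([.5132,.2286,.071])
for s in(.115,.121,.127): print(s,proj(g,p+Rm@np.r_[0,0,s]),proj(g,p+Rm@np.r_[.003,0,s]))
im=g["image"][190:210,345:370].astype(int).sum(2); ys,xs=np.nonzero(im<np.percentile(im,8)); print("dark",xs.mean()+345,ys.mean()+190,"pred inner",proj(g,m-a*.005),proj(g,m))
plan(p,Rm,m+a*(.121+.008),Rt(a,3.0-np.pi/2),6)
```

```text
0.115 [[367.99290916 172.17037189]] [[368.3777828 171.7169272]]
0.121 [[366.79259731 174.40833963]] [[367.17968303 173.94997166]]
0.127 [[365.60146498 176.62796004]] [[365.99071184 176.16477339]]
dark 353.275 203.2 pred inner [[355.48540933 199.02345689]] [[356.41587267 197.31502185]]
rows 6 each [0.01, 0.03, 0.45, 0.0, -0.02, -0.01]
```

```bash
python3 -m handwheel '[[0.01,0.03,0.45,0,-0.02,-0.01],[0.01,0.03,0.45,0,-0.02,-0.01],[0.01,0.03,0.45,0,-0.02,-0.01],[0.01,0.03,0.45,0,-0.02,-0.01],[0.01,0.03,0.45,0,-0.02,-0.01],[0.01,0.03,0.45,0,-0.02,-0.01],[0,0,0,0,0,0],[0,0,0,0,0,0]]'
cat > e.py <<'E'
from h import *
p,Rm=pose(); o=observe(); a=lean(3.0); m=np.array([.5132,.2286,.071])
print("mouth in tool mm",(Rm.T@(m-p)*1e3).round(1),"tilt",np.degrees(R.from_matrix(Rm.T@Rt(a,3.0-np.pi/2)).as_rotvec()).round(2),"F tool",(Rm.T@o["force"]).round(1),"M",(Rm.T@o["ft_torque"]).round(2),o["joints"].round(2))
E
python3 e.py
```

```text
clock: 26.05
position: [0.4527, 0.2375, 0.1844]
ee_rot: [0.185, 2.649, -0.047]
force: [0.6, 0.5, 0.5]
width: 0.3
gripper_force: 35.0
mouth in tool mm [ -1.   -0.3 128.8] tilt [ 0.03 -0.1   0.11] F tool [-0.7  0.5 -0.1] M [-0.12  0.5   0.03] [ 0.02  0.33 -1.08  2.17  1.03  0.89 -0.29]
```

```bash
python3 -m handwheel '[[-0.04,0,0.2,0,0,0],[0,0,0.2,0,0,0],[0,0,0.2,0,0,0],[0,0,0.2,0,0,0],[0,0,0,0,0,0]]' && python3 e.py
```

```text
clock: 26.47
position: [0.4613, 0.2358, 0.1702]
ee_rot: [0.186, 2.648, -0.047]
force: [0.1, -0.6, -1.4]
width: 0.296
gripper_force: 35.0
mouth in tool mm [  0.2   0.2 112.2] tilt [-0.01 -0.07  0.07] F tool [ 0.5 -0.6  1.3] M [-0.01  0.5   0.01] [-0.    0.37 -1.05  2.18  1.08  0.88 -0.33]
```

Tip is about 9 mm past the mouth with no contact force, so I'll continue.

```bash
python3 -m handwheel '[[0,0,0.25,0,0,0],[0,0,0.25,0,0,0],[0,0,0.25,0,0,0],[0,0,0,0,0,0]]' && python3 e.py; python3 -m handwheel '[[0,0,0.2,0,0,0],[0,0,0.2,0,0,0],[0,0,0,0,0,0]]' && python3 e.py
```

```text
clock: 26.8
position: [0.4683, 0.2348, 0.1567]
ee_rot: [0.186, 2.649, -0.047]
force: [0.4, -0.2, -1.7]
width: 0.299
gripper_force: 35.0
mouth in tool mm [ 0.1  0.2 96.9] tilt [-0.01 -0.09  0.07] F tool [ 0.4 -0.2  1.7] M [0.09 0.28 0.07] [-0.02  0.4  -1.03  2.18  1.13  0.88 -0.37]
clock: 27.05
position: [0.472, 0.2345, 0.1499]
ee_rot: [0.186, 2.648, -0.047]
force: [0.5, -0.9, -1.9]
width: 0.296
gripper_force: 35.0
mouth in tool mm [ 0.2 -0.  89.2] tilt [ 0.01 -0.07  0.07] F tool [ 0.3 -0.8  2. ] M [0.21 0.3  0.07] [-0.03  0.41 -1.01  2.19  1.15  0.87 -0.38]
```

```bash
python3 -m handwheel '[[0,0,0.2,0,0,0],[0,0,0.1,0,0,0],[0,0,0,0,0,0]]' && python3 -m handwheel '[[0,0,0.1,0,0,0],[0,0,0,0,0,0]]' && python3 e.py
```

```text
clock: 27.3
position: [0.4747, 0.2343, 0.145]
ee_rot: [0.186, 2.648, -0.047]
force: [1.3, -1.5, -1.6]
width: 0.294
gripper_force: 35.0
clock: 27.47
position: [0.4752, 0.2349, 0.1447]
ee_rot: [0.184, 2.646, -0.046]
force: [-11.3, -4.1, 17.5]
width: 0.298
gripper_force: 35.0
mouth in tool mm [ 0.7 -0.9 83.1] tilt [0.06 0.07 0.13] F tool [  1.1  -5.7 -20.5] M [1.32 0.48 0.03] [-0.03  0.43 -1.    2.19  1.18  0.87 -0.4 ]
```

```bash
python3 -m handwheel '[[0,0,0.1,0,0,0],[0,0,0.1,0,0,0],[0,0,0,0,0,0],[0,0,0,0,0,0]]' && python3 e.py
```

```text
clock: 27.8
position: [0.4769, 0.235, 0.1425]
ee_rot: [0.183, 2.644, -0.046]
force: [-20.2, -6.9, 36.3]
width: 0.3
gripper_force: 35.0
mouth in tool mm [ 1.4 -1.3 80.4] tilt [0.08 0.21 0.17] F tool [ -0.4  -9.6 -41. ] M [2.67 0.47 0.06] [-0.04  0.43 -1.    2.19  1.19  0.87 -0.41]
```

Run:
```python
from h import *
g=cam("scene"); A=cv2.resize(g["image"][130:250,290:440],(500,400),interpolation=cv2.INTER_CUBIC); cv2.imwrite("pics/w8.png",A[:,:,::-1])
```

```text
(no output)
```

View pics/w8.png

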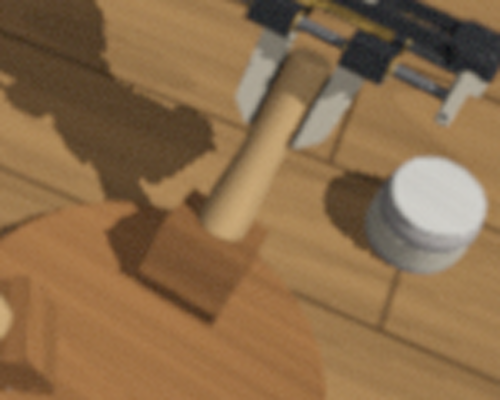

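The leg's shoulder sits on the block face (crop (228,225)) with no gap. I'll relieve the push, let go and withdraw along the axis.

```bash
python3 -m handwheel '[[0,0,-0.1,0,0,0],[0,0,-0.1,0,0,0],[0,0,0,0,0,0]]' - 8;  python3 -m handwheel '[[0,0,0,0,0,0],[0,0,0,0,0,0],[0,0,0,0,0,0],[0,0,0,0,0,0],[0,0,0,0,0,0]]' 0.75; python3 -m handwheel '[[0,0,-0.5,0,0,0],[0,0,-0.8,0,0,0],[0,0,-1,0,0,0],[0,0,-1,0,0,0],[0,0,-1,0,0,0],[0,0,-1,0,0,0],[0,0,-1,0,0,0],[0,0,0,0,0,0]]'
python3 - <<'E'
from h import *
N=("scene","top","wrist"); G={n:cam(n) for n in N}; M={}; a=lean(3.0); m=np.array([.5132,.2286,.071])
for n in N:
    r=trace("leg",n); c=proj(G[n],m+a*.07)[0]; r=[d for d in r if np.hypot(*(np.array(d["rect"][:2])*PX-c))<20]; print(n,[d["score"] for d in r])
    if r: M[n]=bl(r[0]["region"])
def f(q):
    ax=lean(q[2],q[3]); return sum(((bl(revmask(G[n],LEG,m+np.r_[q[0],q[1],0]+a*q[4]-ax*.038,ax))-M[n])**2).sum()/M[n].sum() for n in M)*100
q,v=fit(f,np.array([0,0,3.0,.5,0]),[.003,.003,.08,.05,.004]); print(q,v,"angle to socket",np.arccos(lean(q[2],q[3])@a))
g=G["scene"]; A=cv2.resize(g["image"][130:250,290:440],(500,400),interpolation=cv2.INTER_CUBIC); cv2.imwrite("pics/w9.png",A[:,:,::-1])
for l in("reamer","gouge","mallet","waxtin"): print(l,[(round(d["score"],2),(np.array(d["point"])*PX).round(1)) for n in("scene","top") for d in place_of(l,n)[:1]])
E
```

```text
clock: 28.1
position: [0.4755, 0.2346, 0.1439]
ee_rot: [0.185, 2.647, -0.046]
force: [1.0, -0.1, 0.2]
width: 0.307
gripper_force: 8.0
clock: 28.52
position: [0.4755, 0.2343, 0.1434]
ee_rot: [0.186, 2.648, -0.046]
force: [-0.4, -0.5, -0.4]
width: 0.617
gripper_force: 0.0
clock: 29.18
position: [0.4163, 0.2447, 0.2579]
ee_rot: [0.183, 2.644, -0.043]
force: [0.7, 0.8, 0.1]
width: 0.748
gripper_force: 0.0
scene [0.57]
top [0.76]
wrist [0.74]
[-1.59282399e-03  4.69748402e-05  2.99387006e+00  5.74931095e-01
 -8.86462940e-04] 4.651171684265137 angle to socket 0.08629457235081672
reamer [(0.87, array([172.3, 114.6])), (0.62, array([394.6, 246.6]))]
gouge [(0.72, array([152.4, 128.7])), (0.73, array([401.7, 215.4]))]
mallet [(0.62, array([291.5, 135.7]))]
waxtin [(0.88, array([415.1, 199.7])), (0.63, array([105.8, 269.1]))]
```

View pics/w9.png

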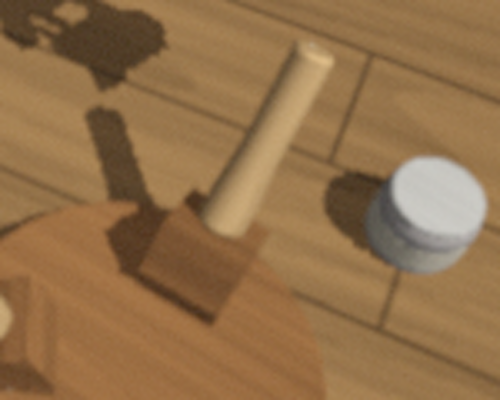

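The picture shows the leg standing in the socket, its shoulder on the block at crop (228,225). The fit gives a sag of 0.086 rad, matching the expected 0.09 for a leg that is fully home, and a depth error of -0.9 mm. The reamer is in place, the bystanders have not moved and the gripper is clear, so I'm handing in.

```bash
python3 -c "
from cell import *
print(sign_off())"
```

```text
the job is handed in; nothing more can be done
None
```

The job is handed in: by the last camera measurements the reamer stands home in the tool block's free hole and the pale spare leg is fully seated in the slanted socket; both are released and the gouge, mallet and tin stayed put. The hand-in call returned no verdict.

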